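# Pack a gift crate: nest the boxes, add the tins, hook the lid on

## Robot

A 6-joint arm with a two-finger parallel gripper is mounted at the origin on a cart in front of the work surface, level with it; the furniture and walls round the work are solid. World frame = base frame: x ahead of the robot, y to its left, z up, the work surface at z = 0. Lengths are in m, angles in rad, forces in N, time in s.
With the tool pointing down it reaches from about 0.35 to 0.975 m from the base axis. Payload 4.9 kg.
Tool frame: the origin (TCP) lies midway between the tips of the shut fingers; the grasp point (between the pads) lies 19 mm behind it; z points along the fingers, y is the line along which they close (so a half turn about z gives the same grasp; the last joint's range is limited). The gripper opens to 85 mm and grips with 20 to 120 N. Pads are 22 mm wide; open, the fingers measure 114 mm over their backs; the gripper's body (76 mm by 85 mm) begins 54 mm behind the grasp point. The pads swing forward as they close: fully open they stand 13 mm farther back than shut.
Start: joints at [-1.436, 0.053, 1.613, -0, 1.476, -0.119], TCP at [0.157, -0.605, 0.231] pointing down, gripper open.
Joint ranges: [-3.01, 3.01], [-1.01, 2.22], [0.06, 2.58], [-1.02, 4.17], [0.09, 2.62], [-3.14, 3.14]. Speed limits (rad/s): [2.57, 2.57, 3.14, 3.14, 3.14, 3.14].

## Interface

Orientations are given as a unit quaternion [w, x, y, z].
In Python, from cell import * gives the robot as it stands.
- The arm moves only by the shell command python3 -m handwheel 'ROWS'. ROWS is JSON, a list of rows, each a list of 3 entries, a list of its own where there are three numbers: the shift along the tool's x, y, z in mm, then the turn, a rotation vector about the tool's x, y, z in rad, then the closure, from -1 (fully open) to 1 (shut). A call has 1 to 12 rows; each row is the pose to reach, as a shift and turn from the pose commanded when the call began, along the tool's axes at that moment; what a row does not reach only later rows make up. A row lasts 1/10 s, in which the tool goes at most 50 mm and 8.59 degrees, less where a joint would pass 70% of its speed; a pose out of reach is approached as far as the arm can. A call with a gripper value outside its range is refused whole. The fingers move at their own pace and stop on an object; the grip force is fixed at half the most. Time passes only in rows, so rows that repeat a pose let the fingers close. It gives the time, the measured TCP pose, the force, the opening and the grip force at its end, in the units of the state.
- get_state(): the state, without advancing time (a new reading comes with each control period).
- capture(name): name is "scene" or "top" or "wrist"; returns a dict with "image" (480x640x3 uint8, blue, green, red), "z_map" (480x640 float32, m along the optical axis (not along the pixel's ray), 0 where there is no reading), "fov_y" (degrees; the focal length in pixels is half the picture's height over the tangent of half this angle, whatever the lens; pixels are square), "cx", "cy" (the principal point, pixels), "k1" (the pictures are not rectified: a ray, as slopes to the right and down, at radius r is drawn at 1 + k1 r^2 times it, then the intrinsics apply), "view" (4x4, takes a point from world to camera coordinates); the wrist camera has in their place "T_tool_cam" (4x4, takes a point from camera to tool coordinates, whose origin is the TCP and whose axes are the flange's). Camera axes: x right, y down, z forward; pixel columns grow to the right and rows downward; lengths in m; the calibration is good to about 2 mm. A picture is of the moment at which its call begins: read the wrist's pose just before it.
- sign_off(): hands the job in; it is judged then, once.
The state is a dict: "clock": time; "joint_pos": joint angles; "dq": joint speeds; "joint_torque": joint torques, N m; "tcp_pos": TCP position; "orientation": TCP orientation; "wrist_force": force on the tool from outside, world axes, zero at the start; "torque": the same for the moment, N m; "opening": finger opening in m; "finger_force": force on a finger pad.
Only numpy, scipy, OpenCV 4.12 (cv2) and the standard library are available. Lean on these libraries where they do the work, as an engineer would, in place of code of your own. Each camera call takes 0.05 s, during which the arm holds its last target. There are 200 camera calls.

## Task

Pack the gift crate. Stand the green box on the crate floor, nest the smaller boxes that are there inside it (mouth up, largest first), and stand the candle tins from the wooden tray upright on the crate floor beside the boxes. Then close the crate: holding the lid tilted, hook one of its short edges under the crate's lip, and only then turn the other edge down until the lid lies flat, centred and square inside the stop board; do not disturb the pepper mill or the matchboxes.

Things in the scene. Friction and masses are not known exactly. Their poses are not given: they have to be found in the camera images.
- crate: pale wooden gift crate, open on top, fixed. Origin: centre of its underside; z up; +y points to the end with the lip. Inside 132 (x) x 210 (y) mm; floor 6 mm thick; all walls end at z = 70 mm (sides 8 mm thick, ends 12 mm). The closed lid lies on the walls, underside at z = 70, centred on the crate, one short edge about 14 mm under the lip
- lip (a point): middle of the lip's inner edge, on its underside: y = 99, z = 82 mm in the crate. The lip is a dark flat strip 6 mm thick over the crate's whole width, carried by a back board (inner face at y = 117, top z = 88 mm). Below the lip, above the end wall, is a slot 12 mm high and 18 mm deep
- stop (a point): middle of the top of the dark stop board at the -y end, opposite the lip: its inner face at y = -117, outer at -123, top at z = 76 mm, 6 mm above the walls, so the lid cannot be slid in flat
- lid: flat plywood lid, 148 (x) x 226 (y) x 5 mm, 0.25 kg, the same either way round, with a dark upright block handle across its middle: 84 mm long in x, 14 mm thick in y, from 5 to 32 mm above the underside. Starts flat on the table, handle up. Origin: centre of its underside, z up
- lid_edge_a (a point): middle of the lid's short edge at its +y end, on the underside (113 mm from its origin)
- lid_edge_b (a point): middle of the lid's other short edge (-y end), on the underside
- box_l: square open gift box of stiff board, walls 3.5 mm and base 4 mm thick; green, the largest, always there, 84 mm square outside, 38 mm tall (inside 77 mm square); stands on the table mouth up; origin: centre of its underside, z up, x and y square to the walls
- box_m: square open gift box of stiff board, walls 3.5 mm and base 4 mm thick; terracotta, middle; may be absent, 70 mm square outside, 44 mm tall (inside 63 mm square); stands on the table mouth up; origin: centre of its underside, z up, x and y square to the walls
- box_s: square open gift box of stiff board, walls 3.5 mm and base 4 mm thick; yellow, the smallest; may be absent; goes inside the terracotta box, or straight into the green one if there is no terracotta box, 56 mm square outside, 50 mm tall (inside 49 mm square); stands on the table mouth up; origin: centre of its underside, z up, x and y square to the walls
- tray: low brown wooden tray on which the candle tins start, 90 (x) x 170 (y) mm, rim 14 mm high and 6 mm thick; fixed for the run. Origin: centre of its underside
- tin_1: candle in a sage-green tin, 60 mm across, 41 mm tall, 0.2 kg; may be absent. Solid to grasp. Origin: centre of its underside, z up
- tin_2: candle in a sage-green tin, 57 mm across, 39 mm tall, 0.2 kg; may be absent. Solid to grasp. Origin: centre of its underside, z up
- mill: bystander: dark turned pepper mill, 55 mm across, 162 mm tall; origin: centre of its underside
- matches_red: bystander: red matchbox 36 x 54 x 14 mm; origin: centre of its underside
- matches_green: bystander: dark green matchbox 36 x 54 x 14 mm; origin: centre of its underside

How it is judged:
On the way, in this order (a step that is already met when the one before it is completed fails the run):
1. the green box stands in the crate with the smaller boxes nested in it, and the tins stand on the crate floor beside it (x of box_l in the frame of crate between -0.03 and 0.03 m and y of box_l in the frame of crate between -0.066 and 0.066 m and z of box_l in the frame of crate between 0.002 and 0.01 m and angle between each of box_l, box_m, box_s, tin_1, tin_2's own z axis and vertical below 0.1 rad and z of box_m in the frame of box_l between 0.001 and 0.008 m and horizontal distance between box_m and box_l below 0.013 m and z of box_s in the frame of box_l between 0.001 and 0.0125 m and horizontal distance between box_s and box_l below 0.018 m and x of tin_1 in the frame of crate between -0.045 and 0.045 m and y of tin_1 in the frame of crate between -0.085 and 0.085 m and z of tin_1 in the frame of crate between 0.002 and 0.01 m and horizontal distance between each of tin_1, tin_2 and box_l above 0.05 m and x of tin_2 in the frame of crate between -0.045 and 0.045 m and y of tin_2 in the frame of crate between -0.085 and 0.085 m and z of tin_2 in the frame of crate between 0.002 and 0.01 m), for 0.2 s.
2. after that the lid, still tilted by more than 0.10 rad, has a short edge under the lip (((y of lid_edge_a in the frame of crate between 0.1025 and 0.123 m and z of lid_edge_a in the frame of crate between 0.064 and 0.083 m and x of lid_edge_a in the frame of crate between -0.02 and 0.02 m and angle between lid's own z axis and vertical above 0.1 rad) or (y of lid_edge_b in the frame of crate between 0.1025 and 0.123 m and z of lid_edge_b in the frame of crate between 0.064 and 0.083 m and x of lid_edge_b in the frame of crate between -0.02 and 0.02 m and angle between lid's own z axis and vertical above 0.1 rad))), for 0.1 s.
At the end, for the whole second after the job is handed in: Green box upright on the crate floor, the other boxes present fully nested in it, tins upright on the floor beside it; lid at rest on the walls, an edge under the lip: underside 66-74 mm up, flat within 0.04 rad, square within 0.12 rad, centred within 12 mm across and 8 mm along the crate (all of step 1 and x of lid in the frame of crate between -0.012 and 0.012 m and y of lid in the frame of crate between -0.008 and 0.008 m and z of lid in the frame of crate between 0.066 and 0.074 m and angle between the z axis of lid and the z axis of crate, either way round below 0.04 rad and angle between the x axis of lid and the x axis of crate, either way round below 0.12 rad and linear speed of lid below 0.02 m/s); the robot touches nothing.
It fails at once if the pepper mill or a matchbox is pushed more than 3 cm or the mill tipped (distance of any of mill, matches_red, matches_green from where it was at the start of the episode above 0.03 m or angle between mill's own z axis and vertical above 0.4 rad).
Of box_m, box_s, tin_1, tin_2 only 3 to 4 are there at a start; the rules pass over those that are not, and their reading is None.
At some moment in a run one of lid, box_l, box_m, box_s may be knocked a few centimetres aside while the robot is not near it.
It also fails if it takes over 208 s, if anything falls off the work surface, if the arm or the gripper's body presses on something with over 40 N, if the wrist force passes 120 N, or if a joint passes its speed limit or range.

## Working session

There is one attempt and no reset: what is moved stays moved. The work goes in short steps, Python scripts to look and compute and a shell command to move; the robot and the scene stay as the last step left them, time stands still between calls to the robot, and variables do not carry over. Pictures are saved under pics/ and viewed, at most 14 in all, crops included, and the job is handed in when it is done.

```bash
ls; mkdir -p pics; python3 - <<'E'
from cell import *
import cv2,numpy as np
s=get_state();print(s)
for n in("scene","top"):
    c=capture(n);cv2.imwrite(f"pics/{n}0.png",c["image"]);np.savez(f"{n}0.npz",**c)
    print(n,c["fov_y"],c["cx"],c["cy"],c["k1"],c["view"].tolist() if hasattr(c["view"],'tolist') else c["view"])
E
```

```text
pics
{'clock': 0.0, 'joint_pos': array([-1.43600537e+00,  5.33555459e-02,  1.61430005e+00, -2.39858417e-05,
        1.47598619e+00, -1.19009494e-01]), 'dq': array([ 0.00193894,  0.00043895, -0.00059093,  0.00062956, -0.00069029,
       -0.00023401]), 'joint_torque': array([-7.16305440e-04, -3.93680513e+01, -3.70177710e+01, -9.53268705e-05,
        7.02261736e-03,  1.01017059e-05]), 'tcp_pos': array([ 0.15683168, -0.60435996,  0.23006021]), 'orientation': array([-1.02443892e-03,  9.91958300e-01,  1.26560978e-01, -2.00220008e-05]), 'wrist_force': array([-0.1520006 , -0.31639974,  0.27566805]), 'torque': array([-0.01232845, -0.01486905, -0.00386898]), 'finger_force': 0.0, 'opening': 0.0856568316234754}
scene 57.62855628403844 316.6207719474493 240.8618210220313 0.006737721316601116 [[-0.6636850168503668, -0.7479963511325004, 0.004863856576140594, 0.5391108758863815], [-0.5037245663798121, 0.4421207697379785, -0.7421528051498342, 0.28076926843681066], [0.5529771782214872, -0.49500574103616474, -0.6702130681413482, 0.694439165294717], [0.0, 0.0, 0.0, 1.0]]
top 51.23457195152163 315.1767058878534 230.18009408462103 -0.10379124575018121 [[-0.015258232021567807, -0.9998343940743778, -0.009918204550109853, 0.21815225831338184], [-0.997051312485163, 0.015960340138052576, -0.07505962839164423, 0.6022162106262515], [0.07520549599058608, 0.008743681638730993, -0.9971297214526353, 0.9918869438429267], [0.0, 0.0, 0.0, 1.0]]
```

View pics/top0.png

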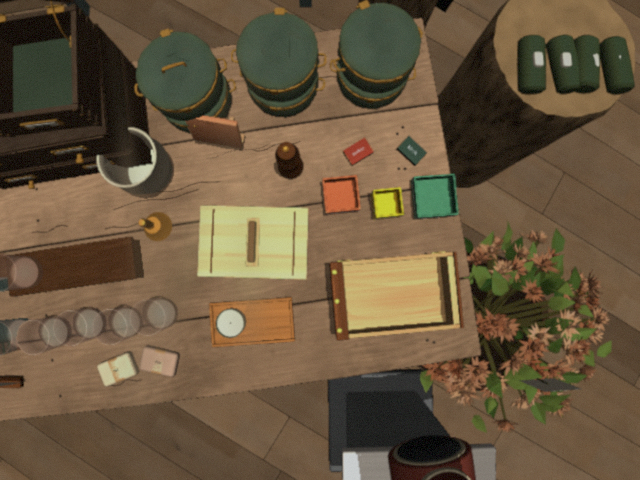

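View pics/scene0.png

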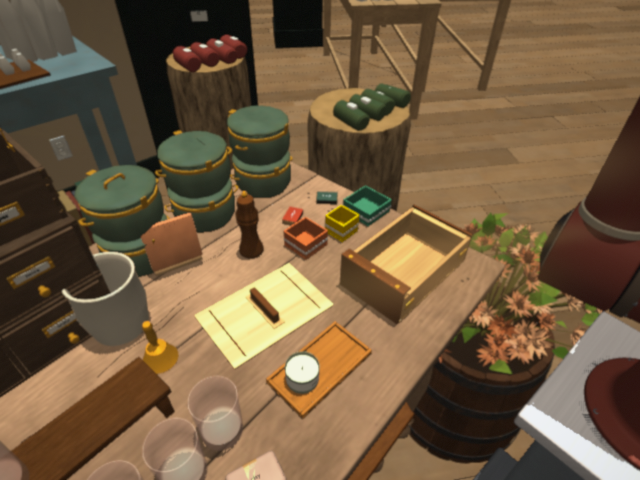

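The top view shows the lip of the crate on the left (world +y). The crate is at about px (395,293), the lid at (253,242) and its handle at (252,240). The red, yellow and green boxes are at (341,195), (388,203) and (435,196), the one tin at (231,323) on the tray, the mill at (288,158), and the matchboxes at (358,152) and (411,151). The scene view agrees with this, and all three boxes are there.

```bash
cat > h.py <<'E'
import cv2,numpy as np
def K(c):
    f=240/np.tan(np.radians(c["fov_y"])/2);return np.array([[f,0,c["cx"]],[0,f,c["cy"]],[0,0,1.]])
def slopes(c,px):
    return cv2.undistortPoints(np.float64(px).reshape(-1,1,2),K(c),np.array([float(c["k1"]),0,0,0])).reshape(-1,2)
def Twc(c,pose=None):
    if "view" in c: return np.linalg.inv(c["view"])
    from scipy.spatial.transform import Rotation as R
    T=np.eye(4);q=pose["orientation"];T[:3,:3]=R.from_quat([q[1],q[2],q[3],q[0]]).as_matrix();T[:3,3]=pose["tcp_pos"];return T@c["T_tool_cam"]
def cloud(c,pose=None):
    v,u=np.mgrid[0:480,0:640];s=slopes(c,np.stack([u,v],-1).reshape(-1,2));z=c["z_map"].reshape(-1,1)
    T=Twc(c,pose);P=np.hstack([s,np.ones_like(z)])*z;P=P@T[:3,:3].T+T[:3,3];P[z[:,0]==0]=np.nan;return P.reshape(480,640,3)
def plane(c,px,h,pose=None):
    T=Twc(c,pose);s=slopes(c,px);d=np.hstack([s,np.ones((len(s),1))])@T[:3,:3].T;o=T[:3,3]
    return o+d*((h-o[2])/d[:,2])[:,None]
def rect(P):
    (x,y),(w,h),a=cv2.minAreaRect(np.float32(P[:,:2])*1000);return "c=(%.1f,%.1f) size=(%.1f,%.1f) ang=%.1f z=%.1f n=%d"%(x,y,w,h,a,np.median(P[:,2])*1000,len(P))
E
cat > m.py <<'E'
from h import *
c=dict(np.load("top0.npz"));P=cloud(c);I=cv2.cvtColor(c["image"],cv2.COLOR_BGR2HSV)
print("table",[np.round(P[r,q],3) for r,q in((260,180),(250,400),(370,400))])
def win(u0,u1,v0,v1):
    m=np.zeros((480,640),bool);m[v0:v1,u0:u1]=1;return m
Z=P[...,2]
def sel(m,z0,z1):return P[m&(Z>z0)&(Z<z1)]
for n,w,h,(h0,h1) in(("red",(315,366,170,220),.044,(0,14)),("yel",(366,408,180,225),.050,(20,35)),("grn",(408,465,168,225),.038,(60,95))):
    m=win(*w);col=m&(I[...,0]>=h0)&(I[...,0]<=h1)&(I[...,1]>120)
    print(n,rect(sel(m,h-.008,h+.008)), np.nanmax(Z[col]))
print("lid",rect(sel(win(190,315,200,285),.002,.012)));print("handle",rect(sel(win(235,270,205,275),.024,.05)))
print("crate",rect(sel(win(325,470,240,345),.060,.1)));print("lip",rect(sel(win(325,365,240,345),.081,.1)))
print("crate walls",rect(sel(win(325,470,240,345),.060,.079)))
print("tin",rect(sel(win(205,260,300,350),.03,.06)));print("tray",rect(sel(win(200,300,290,355),.008,.02)))
print("mill",rect(sel(win(265,310,130,185),.10,.2)));print("mr",rect(sel(win(335,375,135,170),.009,.02)));print("mg",rect(sel(win(395,430,135,167),.009,.02)))
E
python3 m.py
```

```text
table [array([0.549, 0.492, 0.001]), array([ 0.563,  0.034, -0.001]), array([ 0.173, -0.069, -0.701])]
red c=(676.5,155.1) size=(70.7,70.3) ang=4.7 z=44.3 n=287 0.04899336614666738
yel c=(657.2,63.1) size=(56.4,54.9) ang=5.5 z=49.8 n=233 0.05456974690306593
grn c=(671.5,-35.6) size=(85.4,85.7) ang=3.7 z=37.9 n=391 0.042263050283909864
lid c=(585.3,341.9) size=(260.5,175.5) ang=89.2 z=5.8 n=8022
handle c=(584.3,338.7) size=(14.5,83.3) ang=87.4 z=32.2 n=306
crate c=(474.3,53.8) size=(147.8,246.3) ang=3.9 z=72.6 n=2775
lip c=(467.0,164.4) size=(147.0,24.1) ang=4.2 z=88.7 n=1001
crate walls c=(474.3,53.7) size=(147.8,246.2) ang=3.9 z=70.6 n=1760
tin c=(422.8,381.7) size=(55.6,56.9) ang=1.5 z=37.4 n=683
tray c=(421.4,341.6) size=(91.5,170.5) ang=3.7 z=11.8 n=1365
mill c=(739.1,257.5) size=(39.8,46.7) ang=15.8 z=142.2 n=513
mr c=(769.6,117.3) size=(36.8,53.1) ang=32.1 z=14.8 n=445
mg c=(771.0,5.1) size=(54.8,37.8) ang=45.2 z=14.7 n=468
```

```bash
cat > to.py <<'E'
# usage: to.py x y z(mm, world) yaw(deg) [tilt rad about tool x] -> shift/turn in tool axes
import sys,numpy as np
from scipy.spatial.transform import Rotation as R
from cell import get_state
a=list(map(float,sys.argv[1:]));s=get_state();q=s["orientation"];r=R.from_quat([q[1],q[2],q[3],q[0]])
t=R.from_euler('z',a[3],degrees=True)*R.from_euler('x',180,degrees=True)*R.from_rotvec([a[4] if len(a)>4 else 0,0,0])
print("shift",np.round(r.inv().apply(np.array(a[:3])-s["tcp_pos"]*1000),1),"turn",np.round((r.inv()*t).as_rotvec(),3),"open",round(s["opening"]*1000,1),"clock",round(s["clock"],1),"q",np.round(s["joint_pos"],2))
E
python3 to.py 674.1 -75.8 120 3.7
```

```text
shift [ 633.4 -381.6  111. ] turn [-0.002 -0.     0.189] open 85.6 clock 0.1 q [-1.44  0.05  1.61 -0.    1.48 -0.12]
```

```bash
python3 -m handwheel '[[[633,-382,111],[0,0,0.189],0],[[633,-382,111],[0,0,0.189],0],[[633,-382,111],[0,0,0.189],0],[[633,-382,111],[0,0,0.189],0],[[633,-382,111],[0,0,0.189],0],[[633,-382,111],[0,0,0.189],0],[[633,-382,111],[0,0,0.189],0],[[633,-382,111],[0,0,0.189],0],[[633,-382,111],[0,0,0.189],0],[[633,-382,111],[0,0,0.189],0],[[633,-382,111],[0,0,0.189],0],[[633,-382,111],[0,0,0.189],0]]'; python3 to.py 674.1 -75.8 120 3.7
```

```text
clock: 1.3
tcp_pos: [0.5726, -0.1788, 0.1415]
orientation: [-0.0, 0.999, 0.033, -0.0]
wrist_force: [-0.2, -0.7, 1.1]
opening: 0.0425
finger_force: 0.0
shift [108.  -96.2  21.5] turn [-0.  0.  0.] open 42.5 clock 1.3 q [-0.43  0.06  1.75 -0.    1.32  1.08]
```

```bash
python3 -m handwheel '[[[0,0,0],[0,0,0],0],[[0,0,0],[0,0,0],0],[[0,0,0],[0,0,0],0]]'; python3 to.py 674.1 -75.8 120 3.7
```

```text
clock: 1.6
tcp_pos: [0.5711, -0.1812, 0.142]
orientation: [0.0, 0.999, 0.032, -0.0]
wrist_force: [0.4, -0.8, -0.2]
opening: 0.0425
finger_force: 0.0
shift [109.5 -98.6  21.9] turn [ 0.     0.001 -0.   ] open 42.5 clock 1.6 q [-0.43  0.06  1.76 -0.    1.32  1.08]
```

```bash
python3 -m handwheel '[[[110,-99,22],[0,0,0],0],[[110,-99,22],[0,0,0],0],[[110,-99,22],[0,0,0],0],[[110,-99,22],[0,0,0],0],[[110,-99,22],[0,0,0],0],[[110,-99,22],[0,0,0],0]]'; python3 to.py 674.1 -75.8 10 3.7; python3 - <<'E'
from cell import *
from h import *
import h
s=get_state();w=capture("wrist");c=capture("top");np.savez("top0.npz",**c)
cv2.imwrite("pics/w1.png",w["image"])
print(w["T_tool_cam"])
E
python3 m.py | grep -v -e table -e crate
```

```text
clock: 2.2
tcp_pos: [0.6744, -0.0765, 0.1206]
orientation: [0.0, 1.0, 0.031, 0.0]
wrist_force: [-0.2, -0.7, 0.6]
opening: 0.043
finger_force: 0.0
shift [ -0.3  -0.8 110.6] turn [ 0.001 -0.    -0.002] open 43.0 clock 2.2 q [-0.22  0.26  1.57 -0.    1.31  1.29]
[[-1.80773706e-06 -9.45593177e-01 -3.25351415e-01  8.36667953e-02]
 [ 1.00000000e+00 -8.43185350e-06  1.89498672e-05 -6.10204600e-04]
 [-2.06621806e-05 -3.25351414e-01  9.45593177e-01 -1.43036641e-01]
 [ 0.00000000e+00  0.00000000e+00  0.00000000e+00  1.00000000e+00]]
red c=(676.4,155.1) size=(70.3,70.4) ang=4.6 z=43.9 n=289 0.05017093019944996
yel c=(657.2,62.9) size=(56.4,54.6) ang=5.3 z=50.0 n=235 0.05562270690676263
grn c=(671.6,-35.7) size=(85.1,85.0) ang=3.2 z=37.8 n=314 0.2345160777074734
lid c=(585.5,341.7) size=(260.6,175.6) ang=89.3 z=5.8 n=8023
handle c=(584.4,338.8) size=(15.1,83.1) ang=87.9 z=32.1 n=308
lip c=(466.8,164.3) size=(147.1,24.3) ang=4.2 z=88.7 n=998
tin c=(422.9,381.4) size=(56.9,55.7) ang=89.9 z=37.4 n=687
tray c=(421.6,341.7) size=(91.4,171.0) ang=3.8 z=11.6 n=1370
mill c=(739.1,257.0) size=(40.6,46.4) ang=24.5 z=142.3 n=509
mr c=(770.1,117.1) size=(36.7,54.7) ang=32.7 z=14.6 n=443
mg c=(771.1,4.9) size=(54.9,38.4) ang=45.8 z=14.7 n=470
```

View pics/w1.png

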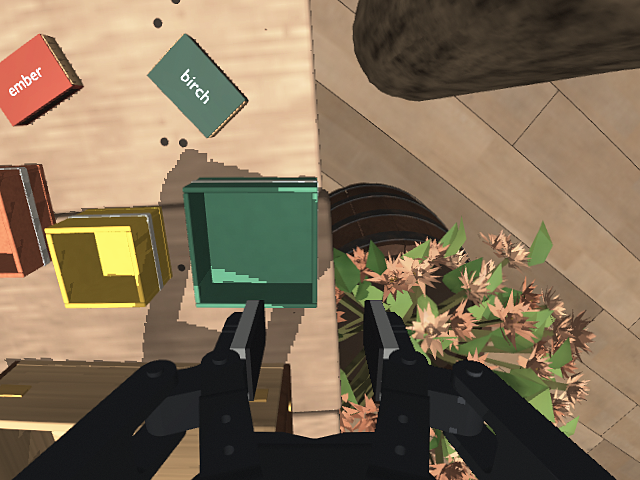

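The wrist view shows the fingers (px 245 and 380) straddling the green box's -y wall (px x≈317), with the table edge just beyond it. The yaw matches, so I descend and pinch.

```bash
python3 -m handwheel '[[[0,-1,40],[0,0,0],0],[[0,-1,80],[0,0,0],0],[[0,-1,110],[0,0,0],0],[[0,-1,110],[0,0,0],0],[[0,-1,110],[0,0,0],0],[[0,-1,110],[0,0,0],1],[[0,-1,110],[0,0,0],1],[[0,-1,110],[0,0,0],1],[[0,-1,110],[0,0,0],1],[[0,-1,110],[0,0,0],1],[[0,-1,110],[0,0,0],1]]'; python3 -m handwheel '[[[0,0,0],[0,0,0],1],[[0,0,-40],[0,0,0],1],[[0,0,-80],[0,0,0],1],[[0,0,-120],[0,0,0],1],[[0,0,-130],[0,0,0],1],[[0,0,-130],[0,0,0],1]]'; python3 -c "
import numpy as np
a=np.radians(3.9);o=np.array([474.3,53.8])
f=lambda x,y:print((x,y),np.round(o+[x*np.cos(a)-y*np.sin(a),x*np.sin(a)+y*np.cos(a)],1))
f(0,50-40.25);f(0,50);f(0,-42)"
```

```text
clock: 3.4
tcp_pos: [0.6768, -0.0743, 0.013]
orientation: [0.001, 0.999, 0.032, 0.002]
wrist_force: [-1.6, -1.7, 6.7]
opening: 0.0023
finger_force: 61.1
clock: 4.0
tcp_pos: [0.6765, -0.0739, 0.1431]
orientation: [0.001, 0.999, 0.032, 0.002]
wrist_force: [0.3, -0.2, -1.2]
opening: 0.0025
finger_force: 59.9
(0, 9.75) [473.6  63.5]
(0, 50) [470.9 103.7]
(0, -42) [477.2  11.9]
```

```bash
cat > g.py <<'E'
# colour-masked rim measure from top view: g.py name
import sys
from cell import *
from h import *
c=capture("top");np.savez("top0.npz",**c);P=cloud(c);I=cv2.cvtColor(c["image"],cv2.COLOR_BGR2HSV)
B={"grn":((70,85),-.2,.84),"red":((0,9),-.2,.84),"yel":((22,33),-.2,.84)}
for n in sys.argv[1:]:
    h0,h1=B[n][0];m=(I[...,0]>=h0)&(I[...,0]<=h1)&(I[...,1]>120)&(P[...,0]<.73)&(P[...,0]>.36)&(abs(P[...,1])<.3)&(P[...,2]>-.01)
    k,l,st,_=cv2.connectedComponentsWithStats(cv2.dilate(m.astype(np.uint8),np.ones((3,3))));b=1+np.argmax(st[1:,4]);m&=l==b
    Q=P[m];z=np.percentile(Q[:,2],96);print(n,"bbox",st[b,:4],"top z %.1f"%(z*1000),rect(Q[Q[:,2]>z-.007]),"min z %.1f"%(Q[:,2].min()*1000))
cv2.imwrite("pics/g.png",c["image"])
E
python3 g.py grn; python3 to.py 473.6 63.5 150 3.9
```

```text
grn bbox [425 158  51  50] top z 169.1 c=(670.4,-32.4) size=(80.4,81.4) ang=4.4 z=167.2 n=40 min z 130.2
shift [-192.  -149.9   -9.9] turn [ 0.    -0.    -0.003] open 2.0 clock 4.0 q [-0.22  0.24  1.56 -0.    1.34  1.29]
```

```bash
python3 -m handwheel '[[[-191,-149,-10],[0,0,0],1],[[-191,-149,-10],[0,0,0],1],[[-191,-149,-10],[0,0,0],1],[[-191,-149,-10],[0,0,0],1],[[-191,-149,-10],[0,0,0],1],[[-191,-149,-10],[0,0,0],1],[[-191,-149,-10],[0,0,0],1],[[-191,-149,-10],[0,0,0],1],[[-191,-149,-10],[0,0,0],1]]'; python3 to.py 474 62.5 20 3.9; python3 g.py grn
```

```text
clock: 4.95
tcp_pos: [0.4752, 0.062, 0.1496]
orientation: [0.0, 0.999, 0.032, -0.001]
wrist_force: [0.9, 0.4, -0.4]
opening: 0.0023
finger_force: 59.9
shift [ -1.   -0.6 129.6] turn [-0.     0.001 -0.004] open 2.3 clock 5.0 q [-0.03 -0.24  2.03 -0.    1.36  1.48]
grn bbox [353 278  33  36] top z 430.2 c=(501.7,124.7) size=(1.2,9.2) ang=62.4 z=432.0 n=6 min z 138.7
```

```bash
python3 -m handwheel '[[[-1,0,40],[0,0,-0.004],1],[[-1,0,70],[0,0,-0.004],1],[[-1,0,95],[0,0,-0.004],1],[[-1,0,115],[0,0,-0.004],1],[[-1,0,124],[0,0,-0.004],1],[[-1,0,129],[0,0,-0.004],1],[[-1,0,129],[0,0,-0.004],1],[[-1,0,129],[0,0,-0.004],1]]';  python3 -m handwheel '[[[0,0,0],[0,0,0],0.5],[[0,0,0],[0,0,0],0.5],[[0,0,0],[0,0,0],0.5],[[0,0,0],[0,0,0],0.5],[[0,0,-40],[0,0,0],0.5],[[0,0,-80],[0,0,0],0.5],[[0,0,-120],[0,0,0],0.5],[[0,0,-150],[0,0,0],-1],[[0,0,-150],[0,0,0],-1]]'
```

```text
clock: 5.8
tcp_pos: [0.4748, 0.0624, 0.0223]
orientation: [0.0, 0.999, 0.034, 0.001]
wrist_force: [0.5, -0.2, -1.2]
opening: 0.0022
finger_force: 59.8
clock: 6.7
tcp_pos: [0.4771, 0.0625, 0.1773]
orientation: [0.0, 0.999, 0.034, 0.005]
wrist_force: [0.2, 0.1, -0.1]
opening: 0.0496
finger_force: 0.0
```

```bash
python3 to.py 676.4 155.1 150 94.5
```

```text
shift [204.9 -78.7  29.5] turn [ 0.009 -0.008 -1.58 ] open 49.6 clock 6.7 q [-0.02 -0.27  2.    0.    1.4   1.48]
```

```bash
python3 -m handwheel '[[[205,-79,20],[0,0,-1.58],-1],[[205,-79,20],[0,0,-1.58],-1],[[205,-79,20],[0,0,-1.58],-1],[[205,-79,20],[0,0,-1.58],-1],[[205,-79,20],[0,0,-1.58],-1],[[205,-79,20],[0,0,-1.58],-1],[[205,-79,20],[0,0,-1.58],-1],[[205,-79,20],[0,0,-1.58],-1],[[205,-79,20],[0,0,-1.58],-1],[[205,-79,20],[0,0,-1.58],-1],[[205,-79,20],[0,0,-1.58],-1],[[205,-79,20],[0,0,-1.58],-1]]';python3 -m handwheel '[[[0,0,0],[0,0,0],-1]]'; python3 g.py grn red; python3 to.py 676.4 155.1 22 94.6; python3 - <<'E'
from cell import *
import cv2
cv2.imwrite("pics/w2.png",capture("wrist")["image"])
E
```

```text
clock: 7.9
tcp_pos: [0.6722, 0.1554, 0.1497]
orientation: [-0.001, 0.679, 0.734, -0.001]
wrist_force: [0.0, 0.5, 0.7]
opening: 0.0856
finger_force: 0.0
clock: 8.0
tcp_pos: [0.6724, 0.1554, 0.1502]
orientation: [-0.0, 0.68, 0.734, -0.001]
wrist_force: [0.2, -0.1, 0.3]
opening: 0.0849
finger_force: 0.0
grn bbox [332 188   3   3] top z 310.5 c=(644.0,179.2) size=(0.0,0.0) ang=0.0 z=310.5 n=1 min z 310.5
red bbox [305 109 155 350] top z 581.9 c=(380.3,116.3) size=(73.9,40.5) ang=90.0 z=581.4 n=2596 min z -2.8
shift [ -0.6   4.  128.4] turn [-0.001  0.    -0.004] open 85.3 clock 8.1 q [0.12 0.26 1.52 0.   1.36 0.04]
```

View pics/w2.png

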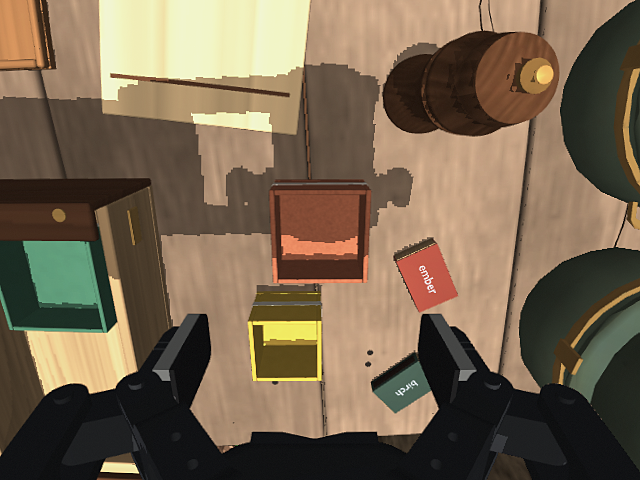

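The wrist view shows the green box standing in the crate (px 60,285), the red box in line with the fingers (px 320,232), and the mill (px 470,90) close to where the wrist camera would go. I'll turn the wrist 90° to grasp along y, away from the mill, and turn back for placing.

```bash
python3 -m handwheel '[[[0,4,0],[0,0,1.57],-0.92],[[0,4,0],[0,0,1.57],-0.92],[[0,4,0],[0,0,1.57],-0.92],[[0,4,0],[0,0,1.57],-0.92],[[0,4,0],[0,0,1.57],-0.92],[[0,4,0],[0,0,1.57],-0.92],[[0,4,0],[0,0,1.57],-0.92],[[0,4,0],[0,0,1.57],-0.92],[[0,4,0],[0,0,1.57],-0.92],[[0,4,0],[0,0,1.57],-0.92],[[0,4,0],[0,0,1.57],-0.92],[[0,4,0],[0,0,1.57],-0.92]]'; python3 to.py 676.4 156 22 4.6;python3 - <<'E'
from h import *
from cell import *
s=get_state();c=capture("wrist");P=cloud(c,s);cv2.imwrite("pics/w3.png",c["image"]);
print(rect(P[(abs(P[...,2]-.0425)<.005)&(abs(P[...,0]-.676)<.05)&(abs(P[...,1]-.155)<.045)]),np.nanmax(P[(abs(P[...,0]-.68)<.04)&(abs(P[...,1]-.07)<.03)&(P[...,2]<.056)],axis=0))
E
```

```text
clock: 9.3
tcp_pos: [0.6767, 0.1557, 0.1511]
orientation: [0.0, 0.999, 0.039, -0.0]
wrist_force: [-0.3, -0.4, -0.8]
opening: 0.0817
finger_force: 0.0
shift [ -0.3  -0.3 129.1] turn [ 0.     0.    -0.002] open 81.7 clock 9.3 q [ 0.12  0.27  1.51 -0.    1.36  1.61]
c=(676.5,156.4) size=(70.4,70.4) ang=4.5 z=43.9 n=2386 [0.7199988  0.09999277 0.05201585]
```

```bash
python3 -m handwheel '[[[0,0,40],[0,0,0],-0.92],[[0,0,80],[0,0,0],-0.92],[[0,0,110],[0,0,0],-0.92],[[0,-1,129],[0,0,0],-0.92],[[0,-1,129],[0,0,0],-0.92],[[0,-1,129],[0,0,0],1],[[0,-1,129],[0,0,0],1],[[0,-1,129],[0,0,0],1],[[0,-1,129],[0,0,0],1],[[0,-1,129],[0,0,0],1]]'; python3 -m handwheel '[[[0,0,-40],[0,0,0],1],[[0,0,-80],[0,0,0],1],[[0,0,-120],[0,0,0],1],[[0,0,-130],[0,0,0],1],[[0,0,-130],[0,0,0],1]]';python3 to.py 470.9 103.7 150 94; python3 - <<'E'
from h import *
from cell import *
s=get_state();c=capture("wrist");P=cloud(c,s)
m=(abs(P[...,2]-.170)<.02)&(abs(P[...,0]-.676)<.042)&(abs(P[...,1]-.155)<.042)
print(rect(P[m]),np.percentile(P[m][:,2],[5,95]))
# crate green box rim
m=(abs(P[...,2]-.044)<.004)&(abs(P[...,0]-.471)<.048)&(abs(P[...,1]-.104)<.05)
print(rect(P[m]))
c=capture("top");P=cloud(c);m=(abs(P[...,2]-.044)<.004)&(abs(P[...,0]-.471)<.048)&(abs(P[...,1]-.104)<.05);print(rect(P[m]))
E
```

```text
clock: 10.35
tcp_pos: [0.6777, 0.1569, 0.0238]
orientation: [-0.0, 0.999, 0.039, 0.001]
wrist_force: [0.3, 0.6, 3.2]
opening: 0.0683
finger_force: 71.4
clock: 10.85
tcp_pos: [0.6782, 0.1569, 0.1553]
orientation: [-0.0, 0.999, 0.039, 0.003]
wrist_force: [0.1, -0.7, -1.2]
opening: 0.0683
finger_force: 71.1
shift [-210.9   36.7    4.2] turn [ 0.004 -0.004 -1.562] open 68.3 clock 10.8 q [0.12 0.27 1.5  0.   1.37 1.61]
c=(677.6,154.3) size=(72.0,83.9) ang=4.7 z=170.5 n=19976 [0.1524664  0.18277968]
c=(501.1,105.2) size=(21.5,83.7) ang=4.7 z=44.1 n=382
c=(0.0,0.0) size=(0.0,0.0) ang=0.0 z=nan n=0
  return _methods._mean(a, axis=axis, dtype=dtype,
  ret = ret.dtype.type(ret / rcount)
```

```bash
python3 -m handwheel '[[[-211,36,4],[0,0,-1.562],1],[[-211,36,4],[0,0,-1.562],1],[[-211,36,4],[0,0,-1.562],1],[[-211,36,4],[0,0,-1.562],1],[[-211,36,4],[0,0,-1.562],1],[[-211,36,4],[0,0,-1.562],1],[[-211,36,4],[0,0,-1.562],1],[[-211,36,4],[0,0,-1.562],1],[[-211,36,4],[0,0,-1.562],1],[[-211,36,4],[0,0,-1.562],1],[[-211,36,4],[0,0,-1.562],1],[[-211,36,4],[0,0,-1.562],1]]'; python3 -m handwheel '[[[0,0,0],[0,0,0],1],[[0,0,0],[0,0,0],1]]';python3 to.py 470.3 104.5 39 94; cat > gm.py <<'E'
from h import *
from cell import *
s=get_state();c=capture("wrist");P=cloud(c,s);cv2.imwrite("pics/w4.png",c["image"])
I=cv2.cvtColor(c["image"],cv2.COLOR_BGR2HSV);m=(I[...,0]>65)&(I[...,0]<92)&(I[...,1]>100)
Q=P[m&(P[...,2]>.036)&(P[...,2]<.052)];print(rect(Q),Q.min(0),Q.max(0))
E
python3 gm.py
```

```text
clock: 12.15
tcp_pos: [0.4674, 0.1041, 0.1452]
orientation: [-0.002, 0.682, 0.731, -0.002]
wrist_force: [-0.6, -0.6, -2.1]
opening: 0.0682
finger_force: 71.0
clock: 12.35
tcp_pos: [0.4685, 0.1042, 0.147]
orientation: [-0.001, 0.682, 0.731, -0.001]
wrist_force: [0.7, -0.2, -0.6]
opening: 0.0684
finger_force: 71.0
shift [  0.2   2.  108. ] turn [-0.002 -0.    -0.001] open 68.4 clock 12.3 q [ 0.06 -0.24  2.03  0.    1.35 -0.01]
c=(467.1,129.9) size=(83.0,30.7) ang=4.3 z=44.0 n=445 [0.42517144 0.11168494 0.03605815] [0.50951645 0.14779427 0.04610586]
```

View pics/w4.png

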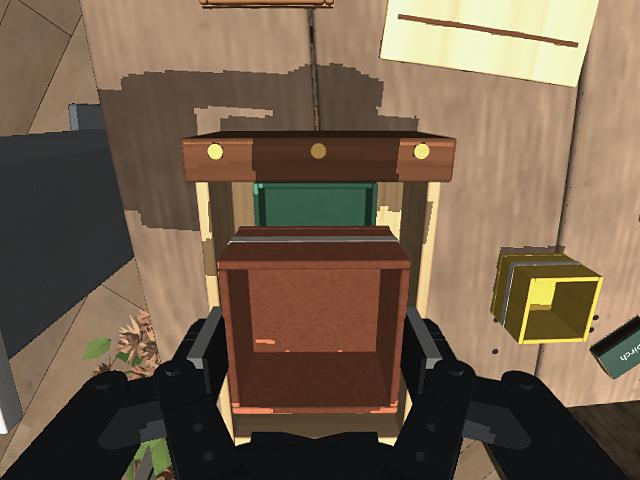

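The wrist view shows the red box held square (px 313,335). Beyond it are the green box's rim (top edge at px y≈183, x 255–377) and the lip. The green box measures (469,103), yaw 4°, so the red box is already over it.

```bash
python3 -m handwheel '[[[0,1,30],[0,0,0],1],[[0,1,55],[0,0,0],1],[[0,1,75],[0,0,0],1],[[0,1,90],[0,0,0],1],[[0,1,100],[0,0,0],1],[[0,1,106],[0,0,0],1],[[0,1,109],[0,0,0],1],[[0,1,109],[0,0,0],1],[[0,1,109],[0,0,0],1]]'; python3 gm.py
```

```text
clock: 13.3
tcp_pos: [0.4709, 0.1043, 0.04]
orientation: [0.0, 0.682, 0.731, 0.001]
wrist_force: [-0.6, 0.4, -0.9]
opening: 0.0684
finger_force: 71.1
c=(469.0,99.7) size=(83.8,76.3) ang=4.2 z=44.0 n=380 [0.42460704 0.05880589 0.0363354 ] [0.50947032 0.1407268  0.05056498]
```

```bash
python3 -m handwheel '[[[0,0,0],[0,0,0],-0.85],[[0,0,0],[0,0,0],-0.85],[[0,0,0],[0,0,0],-0.85],[[0,0,-30],[0,0,0],-0.85],[[0,0,-75],[0,0,0],-0.85],[[0,0,-115],[0,0,0],-0.85],[[0,0,-115],[0,0,0],-0.85]]'; cat > see.py <<'E'
# see.py zlo zhi x0 x1 y0 y1 (mm) [cam]: rect of the cloud in that world box, wrist view
import sys
from h import *
from cell import *
a=np.array(sys.argv[1:7],float)/1000;n=sys.argv[7] if len(sys.argv)>7 else "wrist"
s=get_state();c=capture(n);P=cloud(c,s);cv2.imwrite("pics/see.png",c["image"])
Q=P[(P[...,2]>a[0])&(P[...,2]<a[1])&(P[...,0]>a[2])&(P[...,0]<a[3])&(P[...,1]>a[4])&(P[...,1]<a[5])];print(rect(Q))
E
python3 see.py 49 58 420 520 50 160; python3 see.py 41 47 420 520 50 160;python3 to.py 657.2 62.9 150 5;python3 see.py 46 55 610 700 20 110
```

```text
clock: 14.05
tcp_pos: [0.4746, 0.1046, 0.1617]
orientation: [0.005, 0.682, 0.731, 0.005]
wrist_force: [1.1, 0.1, 1.0]
opening: 0.079
finger_force: 0.0
c=(470.7,104.3) size=(70.5,70.7) ang=4.5 z=54.0 n=2155
c=(468.9,103.2) size=(83.7,84.3) ang=4.0 z=44.2 n=2677
shift [-54.4 182.7   6.4] turn [ 0.003 -0.003  1.554] open 79.1 clock 14.2 q [ 0.06 -0.24  2.02  0.    1.36 -0.01]
c=(656.7,63.2) size=(57.4,57.6) ang=5.4 z=49.8 n=1677
```

```bash
python3 to.py 656.9 63.1 150 95.2; python3 -m handwheel '[[[-54,182,0],[0,0,-0.02],-0.6],[[-54,182,0],[0,0,-0.02],-0.6],[[-54,182,0],[0,0,-0.02],-0.6],[[-54,182,0],[0,0,-0.02],-0.6],[[-54,182,0],[0,0,-0.02],-0.6],[[-54,182,0],[0,0,-0.02],-0.6],[[-54,182,0],[0,0,-0.02],-0.6]]'; python3 to.py 656.9 63.1 31 95.2;python3 see.py 46 55 610 700 20 110
```

```text
shift [-54.2 183.6   3.9] turn [-0.     0.    -0.021] open 79.4 clock 14.2 q [ 0.06 -0.24  2.02 -0.    1.36 -0.01]
clock: 14.9
tcp_pos: [0.6539, 0.0635, 0.1525]
orientation: [-0.001, 0.674, 0.738, -0.001]
wrist_force: [-0.5, -0.1, -0.1]
opening: 0.0685
finger_force: 0.0
shift [ -0.7   3.3 121.5] turn [-0.003 -0.    -0.001] open 68.5 clock 14.9 q [-0.02  0.19  1.6   0.    1.36 -0.11]
c=(656.5,63.5) size=(56.2,56.1) ang=5.1 z=50.1 n=1695
```

```bash
python3 -m handwheel '[[[0,2,40],[0,0,0],-0.6],[[0,2,80],[0,0,0],-0.6],[[0,2,105],[0,0,0],-0.6],[[0,2,121],[0,0,0],-0.6],[[0,2,121],[0,0,0],-0.6],[[0,2,121],[0,0,0],1],[[0,2,121],[0,0,0],1],[[0,2,121],[0,0,0],1],[[0,2,121],[0,0,0],1],[[0,2,121],[0,0,0],1]]'; python3 -m handwheel '[[[0,0,-40],[0,0,0],1],[[0,0,-80],[0,0,0],1],[[0,0,-120],[0,0,0],1],[[0,0,-130],[0,0,0],1],[[0,0,-130],[0,0,0],1]]';python3 to.py 470.7 104.3 165 94.5
```

```text
clock: 15.95
tcp_pos: [0.6587, 0.0634, 0.035]
orientation: [0.001, 0.675, 0.738, 0.001]
wrist_force: [0.2, 0.9, 4.8]
opening: 0.0544
finger_force: 66.4
clock: 16.45
tcp_pos: [0.6589, 0.0633, 0.1658]
orientation: [0.002, 0.675, 0.738, 0.002]
wrist_force: [0.6, -0.7, -0.6]
opening: 0.0546
finger_force: 65.8
shift [ 5.770e+01 -1.838e+02 -1.000e-01] turn [0.005 0.    0.011] open 54.6 clock 16.4 q [-0.02  0.18  1.59 -0.    1.37 -0.11]
```

```bash
python3 -m handwheel '[[[58,-184,0],[0,0,0.011],1],[[58,-184,0],[0,0,0.011],1],[[58,-184,0],[0,0,0.011],1],[[58,-184,0],[0,0,0.011],1],[[58,-184,0],[0,0,0.011],1],[[58,-184,0],[0,0,0.011],1],[[58,-184,0],[0,0,0.011],1],[[58,-184,0],[0,0,0.011],1]]'; python3 to.py 470.7 104.3 53 94.5; python3 see.py 150 190 420 520 50 160; python3 see.py 50 57 420 520 110 160
```

```text
clock: 17.25
tcp_pos: [0.47, 0.1043, 0.163]
orientation: [-0.0, 0.679, 0.734, -0.0]
wrist_force: [0.5, -0.0, -0.9]
opening: 0.0545
finger_force: 65.7
shift [ -0.    0.8 110. ] turn [-0.001  0.    -0.   ] open 54.5 clock 17.2 q [ 0.06 -0.25  2.01 -0.    1.38 -0.01]
c=(469.6,104.0) size=(82.0,57.6) ang=4.6 z=173.4 n=15234
c=(469.2,124.1) size=(70.1,31.8) ang=3.8 z=54.1 n=993
```

```bash
python3 -m handwheel '[[[1,0,40],[0,0,0],1],[[1,0,65],[0,0,0],1],[[1,0,85],[0,0,0],1],[[1,0,98],[0,0,0],1],[[1,0,106],[0,0,0],1],[[1,0,110],[0,0,0],1],[[1,0,110],[0,0,0],1],[[1,0,110],[0,0,0],1]]';  python3 -m handwheel '[[[0,0,0],[0,0,0],-0.6],[[0,0,0],[0,0,0],-0.6],[[0,0,0],[0,0,0],-0.6],[[0,0,-30],[0,0,0],-0.6],[[0,0,-75],[0,0,0],-0.6],[[0,0,-110],[0,0,0],-0.6],[[0,0,-110],[0,0,0],-0.6]]'; python3 see.py 60 69 430 510 60 150;python3 see.py 50 56 420 520 50 160; python3 see.py 41 47 420 520 50 160;python3 to.py 422.9 381.5 130 94
```

```text
clock: 18.15
tcp_pos: [0.4699, 0.1056, 0.0542]
orientation: [0.001, 0.679, 0.734, 0.001]
wrist_force: [-0.6, -0.3, -0.3]
opening: 0.0542
finger_force: 65.7
clock: 18.85
tcp_pos: [0.4729, 0.1059, 0.1702]
orientation: [0.004, 0.679, 0.734, 0.004]
wrist_force: [0.5, 0.1, 0.6]
opening: 0.0684
finger_force: 0.0
c=(469.2,105.9) size=(56.3,56.2) ang=4.3 z=64.1 n=1670
c=(470.7,104.4) size=(70.4,70.9) ang=4.5 z=54.0 n=2294
c=(468.9,103.2) size=(83.7,84.6) ang=4.0 z=44.2 n=2573
shift [278.7 -23.8  32.8] turn [-0.    -0.     0.009] open 68.7 clock 19.0 q [ 0.07 -0.25  2.01 -0.    1.38 -0.01]
```

```bash
python3 -m handwheel '[[[279,-24,0],[0,0,0],-0.65],[[279,-24,0],[0,0,0],-0.65],[[279,-24,0],[0,0,0],-0.65],[[279,-24,0],[0,0,0],-0.65],[[279,-24,0],[0,0,0],-0.65],[[279,-24,0],[0,0,0],-0.65],[[279,-24,33],[0,0,0],-0.65],[[279,-24,33],[0,0,0],-0.65],[[279,-24,33],[0,0,0],-0.65]]'; python3 see.py 30 48 380 465 340 425; python3 to.py 422.9 381.5 13 94
```

```text
clock: 19.9
tcp_pos: [0.4215, 0.3806, 0.1276]
orientation: [-0.001, 0.679, 0.734, -0.003]
wrist_force: [-0.5, 0.0, 0.5]
opening: 0.0706
finger_force: 0.0
c=(421.0,381.5) size=(56.6,56.6) ang=89.0 z=36.7 n=5927
shift [  0.7   0.6 116.3] turn [-0.002  0.001  0.009] open 70.2 clock 19.9 q [ 0.6   0.01  1.84 -0.    1.3   0.52]
```

View pics/see.png

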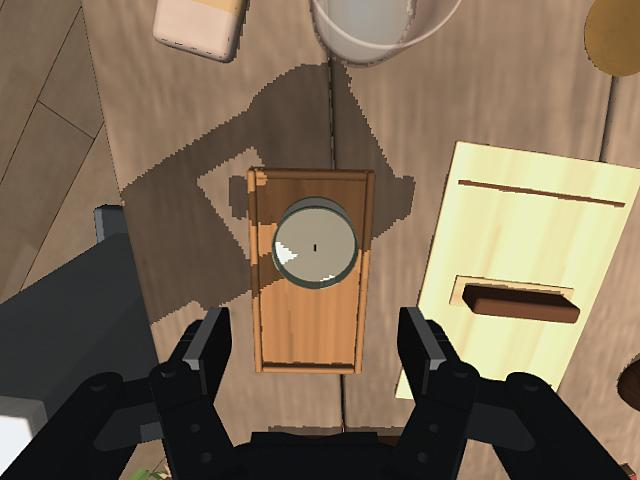

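The wrist view shows the tin (px 315,247) between the fingers, but a glass (px 385,20) is near where the wrist camera would end up. The lid's handle is at (520,300). I'll turn 90° before descending.

```bash
python3 -m handwheel '[[[1,0,0],[0,0,1.57],-0.65],[[1,0,0],[0,0,1.57],-0.65],[[1,0,0],[0,0,1.57],-0.65],[[1,0,0],[0,0,1.57],-0.65],[[1,0,0],[0,0,1.57],-0.65],[[1,0,0],[0,0,1.57],-0.65],[[1,0,0],[0,0,1.57],-0.65],[[1,0,0],[0,0,1.57],-0.65],[[1,0,0],[0,0,1.57],-0.65],[[1,0,0],[0,0,1.57],-0.65],[[1,0,0],[0,0,1.57],-0.65],[[1,0,0],[0,0,1.57],-0.65]]'; python3 to.py 421 381.5 13 4;python3 see.py 30 48 380 465 340 425; 
```

```text
clock: 21.15
tcp_pos: [0.4239, 0.3824, 0.1317]
orientation: [-0.001, 0.999, 0.039, 0.001]
wrist_force: [-0.2, 0.4, 0.3]
opening: 0.0702
finger_force: 0.0
shift [ -3.2   0.8 118.7] turn [-0.001 -0.002  0.009] open 70.2 clock 21.1 q [ 0.6   0.01  1.83 -0.    1.3   2.1 ]
c=(421.6,381.4) size=(56.7,56.5) ang=32.7 z=36.7 n=5700
```

```bash
python3 -m handwheel '[[[-2,1,40],[0,0,0],-0.65],[[-2,1,80],[0,0,0],-0.65],[[-2,1,105],[0,0,0],-0.65],[[-2,1,118],[0,0,0],-0.65],[[-2,1,118],[0,0,0],-0.65],[[-2,1,118],[0,0,0],1],[[-2,1,118],[0,0,0],1],[[-2,1,118],[0,0,0],1],[[-2,1,118],[0,0,0],1]]'; python3 -m handwheel '[[[0,0,-40],[0,0,0],1],[[0,0,-80],[0,0,0],1],[[0,0,-120],[0,0,0],1],[[0,0,-150],[0,0,0],1],[[0,0,-150],[0,0,0],1]]';python3 to.py 477.7 5 160 94; python3 see.py 140 200 370 475 330 435
```

```text
clock: 22.1
tcp_pos: [0.4224, 0.3826, 0.0142]
orientation: [-0.001, 0.999, 0.04, 0.002]
wrist_force: [-0.1, 0.1, 4.5]
opening: 0.0553
finger_force: 64.4
clock: 22.6
tcp_pos: [0.4236, 0.3836, 0.1684]
orientation: [-0.003, 0.999, 0.04, 0.004]
wrist_force: [-0.4, -0.1, -1.3]
opening: 0.0557
finger_force: 64.6
shift [ 23.6 381.7   6.5] turn [ 0.003 -0.011 -1.561] open 55.7 clock 22.6 q [ 0.61 -0.03  1.81  0.    1.36  2.1 ]
c=(426.0,387.0) size=(66.1,60.1) ang=57.1 z=190.7 n=22196
```

```bash
python3 -m handwheel '[[[24,381,6],[0,0,-1.561],1],[[24,381,6],[0,0,-1.561],1],[[24,381,6],[0,0,-1.561],1],[[24,381,6],[0,0,-1.561],1],[[24,381,6],[0,0,-1.561],1],[[24,381,6],[0,0,-1.561],1],[[24,381,6],[0,0,-1.561],1],[[24,381,6],[0,0,-1.561],1],[[24,381,6],[0,0,-1.561],1],[[24,381,6],[0,0,-1.561],1],[[24,381,6],[0,0,-1.561],1],[[24,381,6],[0,0,-1.561],1]]';python3 -m handwheel '[[[0,0,0],[0,0,0],1],[[0,0,0],[0,0,0],1]]'; python3 to.py 477.6 5.9 19 94; python3 see.py 40 48 420 520 50 160;python3 see.py 67 72 395 560 -100 150
```

```text
clock: 23.85
tcp_pos: [0.4736, 0.0036, 0.1531]
orientation: [-0.002, 0.681, 0.732, -0.001]
wrist_force: [0.7, -0.5, -1.9]
opening: 0.0556
finger_force: 64.9
clock: 24.05
tcp_pos: [0.4742, 0.004, 0.1543]
orientation: [-0.001, 0.682, 0.731, -0.001]
wrist_force: [-0.4, 0.2, -2.7]
opening: 0.0553
finger_force: 64.9
shift [  1.6   4.  135.2] turn [-0.003 -0.001 -0.001] open 55.3 clock 24.1 q [-0.15 -0.26  2.03  0.    1.37 -0.22]
c=(468.8,102.8) size=(84.7,84.1) ang=3.9 z=44.3 n=3764
c=(474.5,48.2) size=(149.0,202.3) ang=3.7 z=70.2 n=8563
```

View pics/see.png

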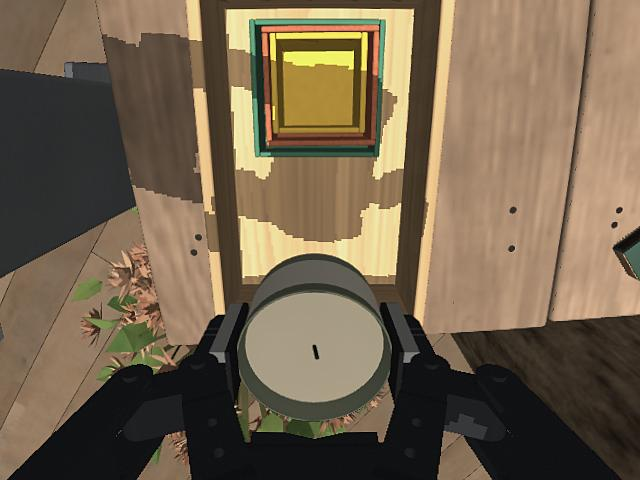

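The wrist view shows the three boxes nested (px 318,88) and the tin held upright (px 315,350) over free crate floor, so I lower it.

```bash
python3 -m handwheel '[[[2,3,40],[0,0,0],1],[[2,3,75],[0,0,0],1],[[2,3,100],[0,0,0],1],[[2,3,118],[0,0,0],1],[[2,3,127],[0,0,0],1],[[2,3,133],[0,0,0],1],[[2,3,135],[0,0,0],1],[[2,3,135],[0,0,0],1],[[2,3,135],[0,0,0],1]]'
```

```text
clock: 25.05
tcp_pos: [0.4791, 0.0059, 0.0223]
orientation: [0.001, 0.682, 0.731, 0.001]
wrist_force: [-0.6, -0.0, -2.6]
opening: 0.0552
finger_force: 65.1
```

```bash
python3 -m handwheel '[[[0,0,2],[0,0,0],1],[[0,0,3],[0,0,0],1],[[0,0,3],[0,0,0],1]]'; python3 -m handwheel '[[[0,0,0],[0,0,0],-0.6],[[0,0,0],[0,0,0],-0.6],[[0,0,0],[0,0,0],-0.6],[[0,0,-30],[0,0,0],-0.6],[[0,0,-75],[0,0,0],-0.6],[[0,0,-120],[0,0,0],-0.6],[[0,0,-160],[0,0,0],-0.6],[[0,0,-160],[0,0,0],-0.6]]'; python3 see.py 36 50 440 520 -30 45;python3 see.py 28 45 520 650 280 400 top
```

```text
clock: 25.35
tcp_pos: [0.4782, 0.006, 0.0182]
orientation: [-0.0, 0.682, 0.731, 0.0]
wrist_force: [0.6, -0.3, -1.2]
opening: 0.0554
finger_force: 65.1
clock: 26.15
tcp_pos: [0.4825, 0.0054, 0.1862]
orientation: [0.006, 0.682, 0.731, 0.004]
wrist_force: [1.3, -0.2, 0.3]
opening: 0.0684
finger_force: 0.0
c=(477.6,6.0) size=(56.3,56.6) ang=32.5 z=37.0 n=3179
c=(584.3,338.4) size=(14.6,83.0) ang=87.4 z=32.4 n=292
```

View pics/see.png

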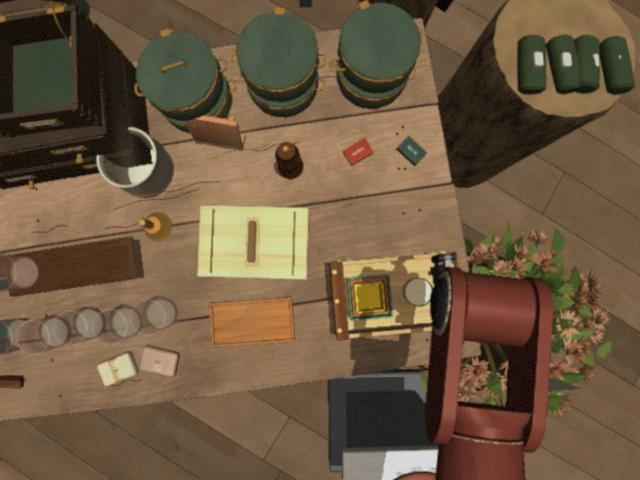

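The top view shows the crate packed (boxes at px 369,296, tin at 418,292), the lid undisturbed (handle at 252,241) and the bystanders in place. Next, the lid handle.

```bash
python3 to.py 584.3 338.5 150 -2.6
```

```text
shift [324.5 128.1  30. ] turn [ 0.003 -0.002  1.686] open 68.4 clock 26.2 q [-0.14 -0.27  2.    0.    1.41 -0.21]
```

```bash
python3 -m handwheel '[[[324,126,30],[0,0,1.686],0],[[324,126,30],[0,0,1.686],0],[[324,126,30],[0,0,1.686],0],[[324,126,30],[0,0,1.686],0],[[324,126,30],[0,0,1.686],0],[[324,126,30],[0,0,1.686],0],[[324,126,30],[0,0,1.686],0],[[324,126,30],[0,0,1.686],0],[[324,126,30],[0,0,1.686],0],[[324,126,30],[0,0,1.686],0],[[324,126,30],[0,0,1.686],0],[[324,126,30],[0,0,1.686],0]]'; python3 -m handwheel '[[[0,0,0],[0,0,0],0],[[0,0,0],[0,0,0],0]]'; python3 see.py 26 38 530 640 300 380; python3 to.py 584.3 338.5 8 -2.6
```

```text
clock: 27.45
tcp_pos: [0.5798, 0.3375, 0.145]
orientation: [0.001, 1.0, -0.025, -0.002]
wrist_force: [-0.2, 0.2, 0.4]
opening: 0.0427
finger_force: 0.0
clock: 27.65
tcp_pos: [0.5803, 0.3376, 0.1462]
orientation: [0.001, 1.0, -0.022, -0.001]
wrist_force: [-0.4, 0.6, -0.0]
opening: 0.043
finger_force: 0.0
c=(585.3,339.6) size=(13.8,83.0) ang=86.9 z=32.0 n=2082
shift [  4.   -1.1 138.7] turn [0.001 0.002 0.002] open 42.5 clock 27.7 q [0.42 0.22 1.57 0.   1.35 2.03]
```

```bash
python3 -m handwheel '[[[4,-2,40],[0,0,0.009],0],[[4,-2,80],[0,0,0.009],0],[[4,-2,110],[0,0,0.009],0],[[4,-2,130],[0,0,0.009],0],[[4,-2,137],[0,0,0.009],0],[[4,-2,137],[0,0,0.009],0],[[4,-2,137],[0,0,0.009],1],[[4,-2,137],[0,0,0.009],1],[[4,-2,137],[0,0,0.009],1],[[4,-2,137],[0,0,0.009],1],[[4,-2,137],[0,0,0.009],1]]'; python3 to.py 584.3 338.5 200 -3
```

```text
clock: 28.8
tcp_pos: [0.5869, 0.3405, 0.0137]
orientation: [-0.001, 1.0, -0.027, 0.002]
wrist_force: [0.0, -0.3, 6.3]
opening: 0.013
finger_force: 62.4
shift [  -1.8    1.8 -186.4] turn [-0.002 -0.003 -0.002] open 13.0 clock 28.8 q [ 0.42  0.38  1.62 -0.    1.14  2.04]
```

```bash
python3 -m handwheel '[[[0,0,-30],[0,0,0],1],[[0,0,-70],[0,0,0],1],[[0,0,-110],[0,0,0],1],[[0,0,-150],[0,0,0],1],[[0,0,-186],[0,0,0],1],[[0,0,-186],[0,0,0],1],[[0,0,-186],[0,0,0],1]]'; cat > lid.py <<'E'
# plane fit and outline of the held lid, relative to the TCP, in tool axes
from h import *
from cell import *
from scipy.spatial.transform import Rotation as R
s=get_state();q=s["orientation"];r=R.from_quat([q[1],q[2],q[3],q[0]]);print("tcp",np.round(s["tcp_pos"]*1000,1))
for n in("wrist","top"):
    c=capture(n);P=cloud(c,s);I=cv2.cvtColor(c["image"],cv2.COLOR_BGR2HSV)
    T=(P-s["tcp_pos"])@r.as_matrix()*1000
    m=(abs(T[...,0])<95)&(abs(T[...,1])<140)&(T[...,2]>-25)&(T[...,2]<35)&(I[...,2]>110)&(I[...,1]>25)
    Q=T[m];A=np.c_[Q[:,:2],np.ones(len(Q))];w=np.ones(len(Q),bool)
    for _ in range(4):
        k=np.linalg.lstsq(A[w],Q[w,2],rcond=None)[0];w=abs(A@k-Q[:,2])<4
    print(n,"z=%.4f x+%.4f y+%.2f"%tuple(k),rect(Q[w]/1000),np.round(np.percentile(Q[w],[.5,99.5],axis=0)[:,:2],1).tolist())
cv2.imwrite("pics/lid.png",capture("wrist")["image"])
E
python3 lid.py
python3 -c "
import numpy as np
a=np.radians(3.9);o=np.array([474.3,53.8])
f=lambda x,y:print((x,y),np.round(o+[x*np.cos(a)-y*np.sin(a),x*np.sin(a)+y*np.cos(a)],1))
f(1.5,-46.4);f(1.5,2.9);f(1.5,0)"
```

```text
clock: 29.5
tcp_pos: [0.5854, 0.3399, 0.1976]
orientation: [-0.0, 1.0, -0.027, 0.0]
wrist_force: [-0.2, 0.5, -2.8]
opening: 0.0124
finger_force: 61.3
tcp [585.4 339.9 197.6]
wrist z=0.0024 x+-0.0004 y+8.27 c=(-2.7,-0.5) size=(227.5,148.5) ang=89.8 z=8.3 n=97130 [[-69.5, -112.0], [71.1, 110.9]]
top z=0.0074 x+-0.0008 y+9.89 c=(-2.7,13.6) size=(200.4,148.4) ang=89.8 z=9.8 n=4752 [[-75.8, -81.2], [70.5, 113.3]]
(1.5, -46.4) [479.    7.6]
(1.5, 2.9) [475.6  56.8]
(1.5, 0) [475.8  53.9]
```

View pics/lid.png

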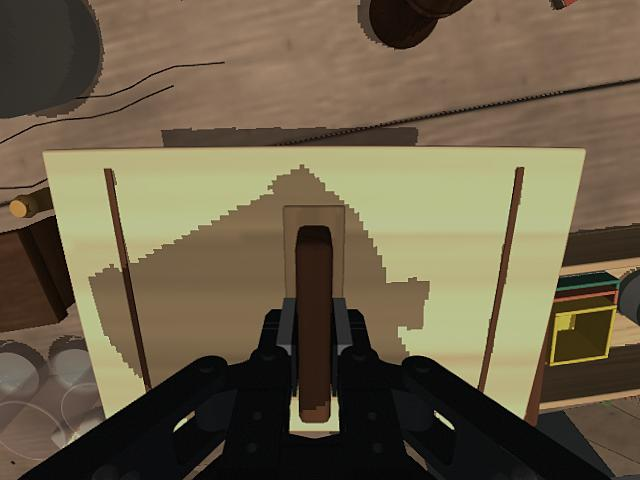

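The wrist view shows the lid hanging level and square in the grip, handle at px (315,325). In the tool frame its centre is at (-2.7,-0.5) mm and its underside 13–14 mm below the TCP.

```bash
python3 to.py 480.2 7.1 185 3.9 -0.17
```

```text
shift [-85.4 337.1  10. ] turn [-0.168  0.015 -0.122] open 12.7 clock 29.6 q [0.42 0.2  1.52 0.   1.43 2.04]
```

```bash
python3 -m handwheel '[[[-20,50,5],[0,0,0],1],[[-85,337,10],[-0.168,0.012,-0.122],1],[[-85,337,10],[-0.168,0.012,-0.122],1],[[-85,337,10],[-0.168,0.012,-0.122],1],[[-85,337,10],[-0.168,0.012,-0.122],1],[[-85,337,10],[-0.168,0.012,-0.122],1],[[-85,337,10],[-0.168,0.012,-0.122],1],[[-85,337,10],[-0.168,0.012,-0.122],1],[[-85,337,10],[-0.168,0.012,-0.122],1],[[-85,337,10],[-0.168,0.012,-0.122],1],[[-85,337,10],[-0.168,0.012,-0.122],1],[[-85,337,10],[-0.168,0.012,-0.122],1]]'; python3 lid.py; python3 to.py 480.2 7.1 112 3.9 -0.17;python3 see.py 84 92 390 550 100 200
```

```text
clock: 30.85
tcp_pos: [0.4824, 0.009, 0.1869]
orientation: [0.084, 0.996, 0.035, 0.003]
wrist_force: [0.7, 0.2, -2.6]
opening: 0.0127
finger_force: 61.2
tcp [482.4   9.  186.9]
wrist z=0.0019 x+-0.0002 y+8.08 c=(-2.6,-0.7) size=(227.3,148.5) ang=89.8 z=8.2 n=98740 [[-68.9, -111.8], [71.1, 110.8]]
top z=0.0049 x+-0.0003 y+7.68 c=(-1.2,-0.3) size=(227.2,147.5) ang=89.4 z=7.9 n=4366 [[-74.1, -112.5], [71.9, 111.3]]
shift [ -2.4 -11.3  74.3] turn [-0.002 -0.002  0.001] open 12.9 clock 31.0 q [-0.04 -0.27  1.99 -0.17  1.4   1.49]
c=(466.2,165.7) size=(147.9,25.1) ang=3.6 z=88.4 n=7742
```

View pics/lid.png

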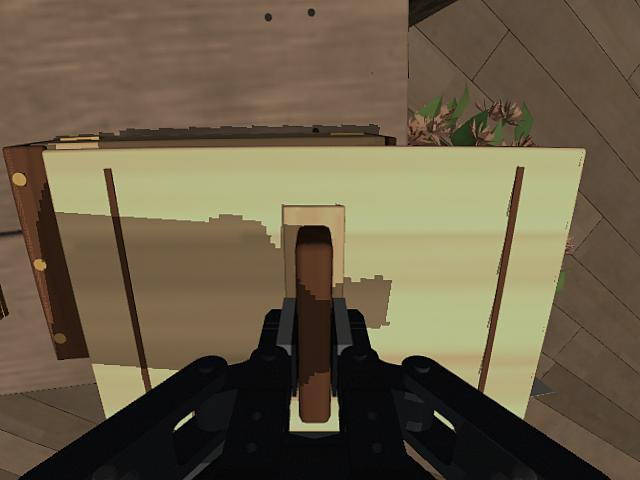

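The wrist view shows the tilted lid short of the lip strip (left, px 20–60), parallel to it. Next I compute where its edges are in crate coordinates.

```bash
cat > edge.py <<'E'
# current lip-side/stop-side lid edges and centre in crate axes (mm), from TCP pose and the measured grip offset
from cell import *
import numpy as np
from scipy.spatial.transform import Rotation as R
s=get_state();q=s["orientation"];r=R.from_quat([q[1],q[2],q[3],q[0]]);C=R.from_euler('z',3.9,degrees=True)
for n,y in(("lip edge",-113),("stop edge",113),("centre",0)):
    print(n,np.round(C.inv().apply(s["tcp_pos"]*1000+r.apply([-2.3,-.6+y,13.3])-[474.0,54.2,0]),1))
print("tilt",round(np.arccos(-r.as_matrix()[2,2]),3),"force",np.round(s["wrist_force"],1),"t",round(s["clock"],1))
E
python3 edge.py; python3 to.py 480.2 7.1 112 3.9 -0.17
```

```text
lip edge [  2.8  63.5 155.1]
stop edge [   3.  -159.3  192.9]
centre [  2.9 -47.9 174. ]
tilt 0.168 force [ 0.4  0.5 -1.6] t 31.1
shift [ -2.3 -11.4  74.3] turn [-0.002 -0.002  0.001] open 12.5 clock 31.1 q [-0.04 -0.27  1.99 -0.17  1.4   1.49]
```

```bash
python3 -m handwheel '[[[-3,-6,35],[0,0,0],1],[[-3,-10,60],[0,0,0],1],[[-3,-12.7,74.5],[0,0,0],1],[[-3,-12.7,74.5],[0,0,0],1],[[-3,-12.7,74.5],[0,0,0],1],[[-3,-12.7,74.5],[0,0,0],1]]'; python3 edge.py
```

```text
clock: 31.65
tcp_pos: [0.4807, 0.0077, 0.1136]
orientation: [0.084, 0.996, 0.034, 0.005]
wrist_force: [0.8, 0.5, -2.5]
opening: 0.0121
finger_force: 61.1
lip edge [ 1.3 62.9 81.4]
stop edge [   1.2 -159.9  119.3]
centre [  1.3 -48.5 100.3]
tilt 0.169 force [ 0.8  0.5 -2.5] t 31.6
```

```bash
python3 -m handwheel '[[[-1,-15,1],[0,0,0],1],[[-1,-28,2],[0,0,0],1],[[-1,-28,2],[0,0,0],1],[[-1,-28,2],[0,0,0],1]]'; python3 edge.py;  python3 see.py 70 90 390 550 60 130 scene
```

```text
clock: 32.05
tcp_pos: [0.4768, 0.0351, 0.1055]
orientation: [0.084, 0.996, 0.034, 0.004]
wrist_force: [0.6, 0.3, -2.1]
opening: 0.0124
finger_force: 61.2
lip edge [-0.9 90.5 73.3]
stop edge [  -0.7 -132.3  111.3]
centre [ -0.8 -20.9  92.3]
tilt 0.169 force [ 0.6  0.3 -2.1] t 32.0
c=(469.7,99.7) size=(148.5,69.6) ang=4.1 z=85.4 n=1715
```

```bash
python3 -m handwheel '[[[1,-5,-1],[0,0,0],1],[[1,-9,-1],[0,0,0],1],[[1,-13,-1.5],[0,0,0],1],[[1,-17,-2],[0,0,0],1],[[1,-21,-2],[0,0,0],1],[[1,-21,-2],[0,0,0],1],[[1,-21,-2],[0,0,0],1]]'; python3 edge.py;  python3 lid.py
```

```text
clock: 32.8
tcp_pos: [0.476, 0.0561, 0.1034]
orientation: [0.084, 0.996, 0.034, 0.004]
wrist_force: [-0.7, 0.2, -3.5]
opening: 0.0125
finger_force: 61.2
lip edge [ -0.2 111.5  71.2]
stop edge [-1.000e-01 -1.113e+02  1.091e+02]
centre [-0.2  0.1 90.2]
tilt 0.168 force [-0.7  0.2 -3.5] t 32.8
tcp [476.   56.1 103.4]
wrist z=0.0019 x+-0.0001 y+8.08 c=(-2.5,5.0) size=(217.8,148.1) ang=89.7 z=8.2 n=93343 [[-69.4, -102.2], [71.1, 110.9]]
top z=0.0025 x+0.0005 y+7.80 c=(-1.4,6.9) size=(213.1,146.7) ang=90.0 z=7.9 n=3252 [[-73.1, -98.2], [71.5, 112.1]]
```

```bash
python3 to.py 476.1 54.6 94 3.9 -0.085; python3 to.py 476.2 54.1 84.2 3.9 0
```

```text
shift [-0.1 -0.4  9.5] turn [ 0.083 -0.002 -0.   ] open 12.6 clock 33.0 q [ 0.06 -0.17  2.06 -0.18  1.26  1.62]
shift [-0.  -1.5 19.3] turn [ 0.168 -0.002 -0.   ] open 12.6 clock 33.0 q [ 0.06 -0.17  2.06 -0.18  1.26  1.62]
```

```bash
python3 -m handwheel '[[[0,0,3.5],[0.03,0,0],1],[[0,-0.2,6.5],[0.057,0,0],1],[[0,-0.4,9.5],[0.083,0,0],1],[[0,-0.7,12],[0.105,0,0],1],[[0,-0.7,12],[0.105,0,0],1],[[0,-0.7,12],[0.105,0,0],1]]'; python3 edge.py;python3 to.py 476.2 54.1 84.2 3.9 0
```

```text
clock: 33.55
tcp_pos: [0.4761, 0.0544, 0.0914]
orientation: [0.032, 0.999, 0.034, 0.002]
wrist_force: [0.4, -0.0, -2.0]
opening: 0.0124
finger_force: 61.2
lip edge [-1.000e-01  1.126e+02  7.090e+01]
stop edge [  -0.2 -113.    85.2]
centre [-0.2 -0.2 78.1]
tilt 0.063 force [ 0.4 -0.  -2. ] t 33.5
shift [ 0.1 -0.2  7.2] turn [ 0.063 -0.001 -0.   ] open 12.4 clock 33.5 q [-0.   -0.17  2.07 -0.07  1.24  1.52]
```

```bash
python3 -m handwheel '[[[0,0,3],[0.025,0,0],1],[[0,-0.1,5.5],[0.048,0,0],1],[[0,-0.2,7.2],[0.063,0,0],1],[[0,-0.2,7.2],[0.063,0,0],1],[[0,-0.2,7.2],[0.063,0,0],1]]'; python3 edge.py
```

```text
clock: 34.05
tcp_pos: [0.4761, 0.0542, 0.0842]
orientation: [0.0, 0.999, 0.034, 0.001]
wrist_force: [-0.4, 0.3, -2.9]
opening: 0.0125
finger_force: 61.2
lip edge [-1.000e-01  1.135e+02  7.090e+01]
stop edge [  -0.2 -112.5   70.9]
centre [-0.1  0.5 70.9]
tilt 0.002 force [-0.4  0.3 -2.9] t 34.0
```

Flat, about 1 mm above the walls. Now release and lift away.

```bash
python3 -m handwheel '[[[0,0,0.6],[0,0,0],1],[[0,0,0.6],[0,0,0],1],[[0,0,0.6],[0,0,0],0.2],[[0,0,0.6],[0,0,0],0.2],[[0,0,0.6],[0,0,0],0.2],[[0,0,-20],[0,0,0],0.2],[[0,0,-60],[0,0,0],0.2],[[0,0,-110],[0,0,0],0.2],[[0,0,-150],[0,0,0],0.2],[[0,0,-150],[0,0,0],0.2],[[0,0,-150],[0,0,0],0.2]]'; python3 - <<'E'
from h import *
from cell import *
s=get_state();c=capture("wrist");P=cloud(c,s);cv2.imwrite("pics/fin.png",c["image"]);a=np.radians(3.9)
x,y=P[...,0]-.4742,P[...,1]-.054;X=(x*np.cos(a)+y*np.sin(a))*1000;Y=(-x*np.sin(a)+y*np.cos(a))*1000;Z=P[...,2]*1000
D=np.stack([X,Y,Z],-1)/1000
m=(abs(X)<90)&(abs(Y)<130)&(Z>72.5)&(Z<79)
for y0 in(-105,-50,40,90):print(y0,np.median(Z[m&(abs(Y-y0)<6)&(abs(X)<60)]).round(1))
print("lid",rect(D[m]));print("handle",rect(D[(abs(X)<60)&(abs(Y)<30)&(Z>98)&(Z<106)]))
print("lip",rect(D[(Z>84)&(Z<92)&(Y>80)&(Y<140)]))
E
```

```text
clock: 35.15
tcp_pos: [0.4767, 0.0544, 0.2359]
orientation: [0.0, 0.999, 0.034, 0.003]
wrist_force: [-0.3, 0.4, -0.7]
opening: 0.0343
finger_force: 0.0
-105 75.3
-50 75.3
40 75.3
90 75.6
lid c=(-0.5,-1.0) size=(148.4,243.0) ang=0.2 z=75.4 n=41053
handle c=(0.3,1.3) size=(83.5,14.0) ang=0.3 z=102.0 n=1820
lip c=(-0.2,111.4) size=(147.9,24.8) ang=0.1 z=88.3 n=5050
```

View pics/fin.png

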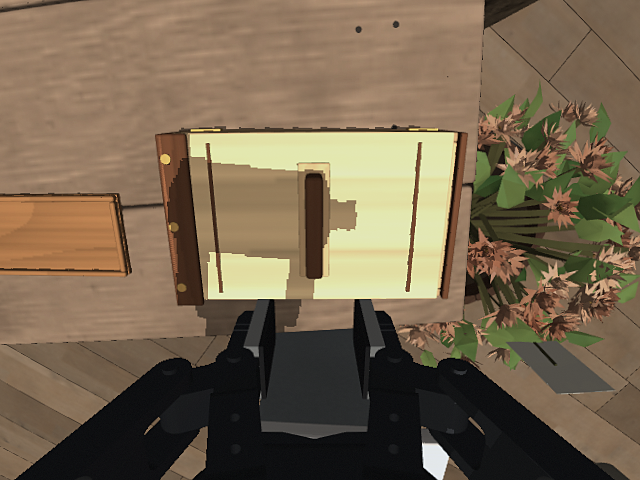

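The final view shows the lid flat (top at 75.3 mm everywhere), square and within about 1 mm of centre, between the lip (px 178) and the stop (px 455), with the gripper clear. I'm handing in.

```bash
python3 -c "
from cell import *
print(sign_off())"
```

```text
the job is handed in; nothing more can be done
None
```

The crate is packed and closed, and the job is handed in at about 35 s of the 208 s allowed; the hand-in returned no verdict, but my last measurements put the boxes nested, the one tin upright beside them, and the lid hooked under the lip, flat, square and within about 1 mm of centre.

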